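# Find the check valve whose poppet still rattles and clip it into its holder

### The arm

A 6-joint arm with a two-finger parallel gripper is mounted at the origin on a cart in front of the work surface, level with it; the furniture and walls round the work are solid. World frame = base frame: x ahead of the robot, y to its left, z up, the work surface at z = 0. Lengths are in m, angles in rad, forces in N, time in s.
With the tool pointing down it reaches from about 0.425 to 0.95 m from the base axis. Payload 3.5 kg.
Tool frame: the origin (TCP) lies between the finger pads; the fingertips stand 19 mm ahead of it and the grasp point (between the pads) is the TCP (ctrl.nose_length is the distance from the TCP to the fingertips, in m); z points along the fingers, y is the line along which they close (so a half turn about z gives the same grasp; the last joint's range is limited). The gripper opens to 85 mm and grips with 20 to 120 N. Pads are 22 mm wide; open, the fingers measure 114 mm over their backs; the gripper's body (76 mm by 85 mm) begins 54 mm behind the grasp point. The pads swing forward as they close: fully open they stand 13 mm farther back than shut.
Start: joints at [1.155, 0.286, 1.577, -0, 1.279, -0.15], TCP at [0.177, 0.651, 0.25] pointing down, gripper open.
Joint ranges: [-2.77, 2.77], [-0.9, 2.22], [0.21, 2.48], [-1.53, 4.67], [0.24, 2.81], [-2.84, 2.84]. Speed limits (rad/s): [2.79, 2.79, 3.14, 3.14, 3.14, 3.14].

### API

Orientations are given as a unit quaternion [x, y, z, w].
In Python, from plant import ctrl gives the robot as it stands.
- The arm moves only by the tool apply_moves, never from a script. Its argument "series" is a list of rows, each a list of 6 numbers: the shift along the world's x, y, z scaled (see below), then the turn, a rotation vector about the world's x, y, z scaled (see below). A call has 1 to 20 rows; each row is the pose to reach, as a shift and turn from the pose commanded when the call began; what a row does not reach only later rows make up. The controller multiplies each number of a shift by 0.8 m and each number of a turn by 45 degrees. A row lasts 1/8 s, in which the tool goes at most 62.5 mm and 10.7 degrees, less where a joint would pass 70% of its speed; a pose out of reach is approached as far as the arm can. A call with a number of a shift or a turn outside -1 to 1 is refused whole. A call with a gripper value outside its range is refused whole. "jaw" is the opening, from 0 (shut) to 1 (fully open), set as the call begins (left out, the last holds). The fingers move at their own pace and stop on an object; "squeeze" is the grip in N (left out, the last holds). Time passes only in rows, so rows that repeat a pose let the fingers close. It gives the time, the measured TCP pose, the force, the opening and the grip force at its end, in the units of the state.
- ctrl.get_state(): the state, without advancing time (a new reading comes with each control period).
- ctrl.read_camera(name): name is "scene" or "top" or "wrist"; returns the picture (384x512x3 uint8, red, green, blue); there is no depth.
- ctrl.get_calibration(name): a dict with "fx", "fy", "cx", "cy" (pixels), "xyz" and "orientation" of the camera in the world; the wrist camera has in their place "hand_eye" (4x4, takes a point from camera to tool coordinates, whose origin is the TCP and whose axes are the flange's). Camera axes: x right, y up, looking along -z (the intrinsics and any distortion apply to the point x, -y, -z); pixel columns grow to the right and rows downward; lengths in m; the calibration is good to about 2 mm. A picture is of the moment at which its call begins: read the wrist's pose just before it. get_calibration takes no time and is no camera call.
- ctrl.sign_off(): hands the job in; it is judged then, once.
Trained networks look in the newest picture that a camera, given by its name, has taken for a name from the list of things; names that differ only in an ending like _2 or _b are one class to them, and where a whole thing is asked for, a point or a joint stands for the part that bears it (a point fixed in the world has none). Each returns a list of dicts, best first, with "p" (0 to 1); they miss things now and then, are a little off and sometimes report something else, mostly with a low value. They report only what shows in the picture. A call takes as long as a camera call.
- ctrl.boxes_of(thing, camera): "xy" ([column, row] as shares, 0 to 1, of the picture: columns of its width, rows of its height, amid what is visible of it).
- ctrl.silhouettes(thing, camera): "pixels" (384x512 bool, what is visible of it) and "xy" ([column, row] as shares, 0 to 1, of the picture: columns of its width, rows of its height, amid what is visible of it).
The state is a dict: "time": time; "qpos": joint angles; "dq": joint speeds; "joint_efforts": joint torques, N m; "eef_pos": TCP position; "tcp_rot": TCP orientation; "contact_force": force on the tool from outside, world axes, zero at the start; "wrist_torque": the same for the moment, N m; "opening": opening from 0.0 (shut) to 1.0 (fully open); "finger_force": force on a finger pad.
Only numpy, scipy, OpenCV 4.12 (cv2) and the standard library are available. Lean on these libraries where they do the work, as an engineer would, in place of code of your own. Each camera call takes 0.05 s, during which the arm holds its last target. There are 200 camera calls.

### The job

Only one of the three check valves on the bench is still good: its poppet rattles end to end inside, while in the other two it is jammed fast. Find the good one by picking them up and gently shaking or rocking them, then snap it fully home in both spring clips of the holder, with its hose tail on the side of the holder that the jug stands on (the left), without forcing it. Leave the two bad ones lying on the bench.

Things in the scene. Friction and masses are not known exactly. Their poses are not given: they have to be found in the camera images.
- valve_a: Check valve lying on flats of its nuts: metal barrel 46 mm across, 96 mm long; a hexagon nut at each end (52 mm across flats, 14 mm wide); thin barbed brass hose tail (outlet, to 94 mm from the middle) at one end, short stub 26 mm across (inlet, to 72 mm) at the other. 0.46 kg. Origin: on the worktop under the middle, axis 26 mm above; y runs along the axis to the outlet, z up.
- valve_b: As valve_a, alike in look and weight. In just one of the three (another each time) the inner poppet, about 0.16 kg, is free: it slides 44 mm along the axis, 22 mm either side of the middle, knocks when shaken, stays put when level. In the two others it is jammed in the middle and nothing moves.
- valve_c: As valve_a. A free poppet slides to the lower end when the valve's axis is tipped over about 15 degrees (surely by 25). With the valve level again, the poppet at one end or at the other differs by about 0.07 N m in the moment at the grip. The rules call its centre poppet_mid; it cannot be seen.
- valve_a_mid (a point): Middle of valve_a, on its axis.
- valve_b_mid (a point): Middle of valve_b, on its axis.
- valve_c_mid (a point): Middle of valve_c, on its axis.
- valve_a_outlet (a point): End of the hose tail of valve_a, on its axis, 94 mm from the middle.
- valve_b_outlet (a point): The same of valve_b.
- valve_c_outlet (a point): The same of valve_c.
- clip_holder: Clip holder, fixed: base plate 88 x 150 x 8 mm with two spring clips, each 12 mm wide, 38 mm either side of its middle, open at the top (flared tips 79 mm above the worktop). Origin: under the middle of the plate; y along the line of the clips to the side where the hose tail belongs (robot's left), z up. Barrel goes in the clips, nuts outside them with 4 mm play each way; 64 mm between the clips is free.
- seat (a point): Middle of the barrel when fully home on the saddles: 52 mm above the worktop over the middle of the holder. Pressed straight down, the barrel meets the jaws' lips about 30 mm above the seat; they resist with up to about 15 N, spread, and once it is 15 mm above the seat close over it and help it down; the saddles are rigid. Over 45 N is forcing.

How it is judged:
By the outcome, as a careful person would: the job done as asked, in the order asked, and still so for the second after the job is handed in, with the robot touching nothing.
It also fails if it takes over 72 s, if anything falls off the work surface, if the arm or the gripper's body presses on something with over 40 N, if the wrist force passes 120 N, or if a joint passes its speed limit or range.

## Working session

There is one attempt and no reset: what is moved stays moved. The work goes in short steps, Python scripts to look and compute and a tool call to move; the robot and the scene stay as the last step left them, time stands still between calls to the robot, and variables do not carry over. Pictures are saved under pics/ and viewed, at most 10 in all, crops included, and the job is handed in when it is done.

Besides the shell and the picture viewer there is one more tool, called after "Request:" by a JSON object that holds its "api" and its "payload". apply_moves: Moves the arm, as the interface text tells. Shifts and turns lie within -1 to 1; 1 stands for 0.8 m of shift or 45 degrees of turn. Its arguments: {"type":"object","properties":{"series":{"type":"array"},"jaw":{"type":"number"},"squeeze":{"type":"number"}},"required":["series"]}

```bash
mkdir -p pics; ls; cat > h.py <<'E'
import numpy as np, cv2
from scipy.spatial.transform import Rotation as R
from plant import ctrl
def cam(name):
    c=ctrl.get_calibration(name)
    K=(c['fx'],c['fy'],c['cx'],c['cy'])
    if 'hand_eye' in c:
        s=ctrl.get_state();T=np.eye(4);T[:3,:3]=R.from_quat(s['tcp_rot']).as_matrix();T[:3,3]=s['eef_pos']
        T=T@np.array(c['hand_eye'])
    else:
        T=np.eye(4);T[:3,:3]=R.from_quat(c['orientation']).as_matrix();T[:3,3]=c['xyz']
    return K,T
def ray(px,K,T,z):
    d=np.array([(px[0]-K[2])/K[0],-(px[1]-K[3])/K[1],-1.]);d=T[:3,:3]@d
    return T[:3,3]+d*(z-T[2,3])/d[2]
E
python3 - <<'E'
from h import *
s=ctrl.get_state();print(s)
for n in ('scene','top'):
    im=ctrl.read_camera(n);cv2.imwrite(f'pics/{n}0.png',im[:,:,::-1]);print(n,ctrl.get_calibration(n))
print(ctrl.get_calibration('wrist'))
K,T=cam('top')
for th in ('valve_a','valve_a_outlet','clip_holder'):
    for d in ctrl.silhouettes(th,'top'):
        m=d['pixels'];p=np.argwhere(m)[:,::-1].astype(float);
        r=cv2.minAreaRect(p.astype(np.float32));
        w=np.array([ray(q,K,T,.026)[:2] for q in cv2.boxPoints(r)])
        print(th,round(d['p'],2),len(p),p.mean(0).round(1),ray(p.mean(0),K,T,.026).round(3),w.round(3).tolist())
E
```

```text
pics
{'time': 0.0, 'qpos': array([ 1.15501569e+00,  2.87197434e-01,  1.57816887e+00, -2.14352887e-07,
        1.27859241e+00, -1.50007239e-01]), 'dq': array([ 0.0012248 ,  0.00021092,  0.00021365,  0.00023698, -0.00227021,
        0.00184083]), 'joint_efforts': array([-1.25900737e-03, -4.05976260e+01, -2.92625999e+01, -1.97887061e-04,
        5.86518217e-03, -1.38714213e-05]), 'eef_pos': array([0.1770206 , 0.650745  , 0.24893034]), 'tcp_rot': array([ 1.32495818e-01,  9.91182858e-01, -1.13603689e-03, -3.30127920e-04]), 'contact_force': array([-0.63276073,  0.32457531, -0.57842984]), 'wrist_torque': array([-0.00890331, -0.0239175 ,  0.01341047]), 'finger_force': 0.0, 'opening': 0.9997375070634572}
scene {'fx': 349.6073423957585, 'fy': 349.6073423957585, 'cx': 259.56442162977316, 'cy': 193.84800498259804, 'xyz': array([ 0.09128084, -0.70562383,  0.53528084]), 'orientation': array([ 0.45535689, -0.13889896, -0.26403235,  0.83883497])}
top {'fx': 423.1658955318378, 'fy': 423.1658955318378, 'cx': 260.8312518616413, 'cy': 195.46237317338208, 'xyz': array([ 0.44402202, -0.11607782,  1.018997
[... 201 characters left out ...]
y([[ 1.14638990e-04,  9.44586895e-01,  3.28261457e-01,
         8.44690012e-02],
       [ 9.99999445e-01, -4.52045817e-04,  9.51551339e-04,
        -1.27868418e-04],
       [ 1.04721214e-03,  3.28261165e-01, -9.44586423e-01,
        -1.23658645e-01],
       [ 0.00000000e+00,  0.00000000e+00,  0.00000000e+00,
         1.00000000e+00]])}
valve_a 0.92 1187 [351.2 141.6] [ 0.622 -0.317  0.026] [[0.617, -0.224], [0.668, -0.237], [0.629, -0.395], [0.578, -0.383]]
valve_a 0.79 1348 [357.4 215. ] [ 0.449 -0.33   0.026] [[0.458, -0.233], [0.496, -0.398], [0.437, -0.41], [0.399, -0.246]]
valve_a 0.7 1352 [197.4 214.2] [0.45  0.045 0.026] [[0.44, 0.14], [0.499, 0.128], [0.464, -0.037], [0.405, -0.025]]
```

View pics/top0.png

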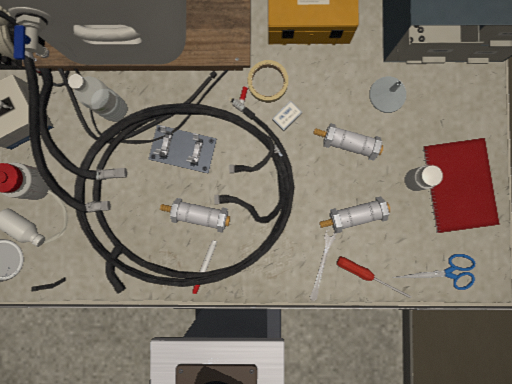

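View pics/scene0.png

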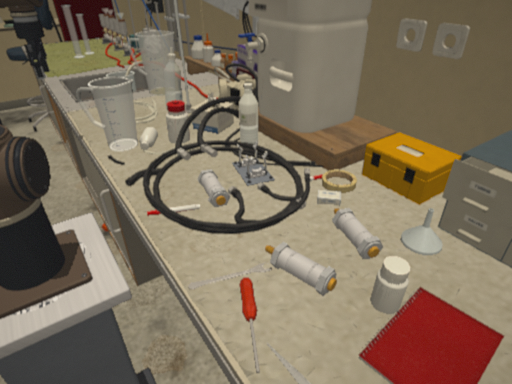

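The top view shows the valves at (351,141), (358,215) and (197,214), with every brass tail to the left. The holder is at about (183,149). The jug stands near (5,258), so I check its height before crossing over it.

```bash
python3 - <<'E'
from h import *
K,T=cam('scene');print('jug base',ray((122,147),K,T,0).round(3))
b=ray((122,147),K,T,0)
for z in (.15,.2,.25,.3):
  print(z,ray((107,80),K,T,z).round(3))
K,T=cam('top')
for q in ((158,127),(217,138),(209,171),(150,160)): print(ray(q,K,T,.008).round(3))
print([ray((5,258),K,T,z).round(3) for z in (0,.2)])
E
```

```text
jug base [0.33  0.503 0.   ]
0.15 [0.401 0.837 0.15 ]
0.2 [0.361 0.637 0.2  ]
0.25 [0.321 0.437 0.25 ]
0.3 [0.281 0.236 0.3  ]
[0.661 0.145 0.008]
[0.634 0.002 0.008]
[0.554 0.021 0.008]
[0.581 0.163 0.008]
[array([0.344, 0.513, 0.   ]), array([0.364, 0.389, 0.2  ])]
```

Request:
{"api": "apply_moves", "payload": {"series": [[0,0,0.1,0,0,0],[0,0,0.2,0,0,0]], "jaw": 1}}

```text
time: 0.5
eef_pos: [0.1771, 0.6508, 0.3752]
tcp_rot: [0.133, 0.991, -0.002, -0.0]
contact_force: [0.7, 0.7, 0.9]
opening: 1.003
finger_force: 0.0
```

Request:
{"api": "apply_moves", "payload": {"series": [[0.17,-0.38,0,0,0,-0.96],[0.17,-0.38,0,0,0,-0.96],[0.17,-0.38,0,0,0,-0.96],[0.17,-0.38,0,0,0,-0.96],[0.17,-0.38,0,0,0,-0.96],[0.17,-0.38,0,0,0,-0.96]]}}

```text
time: 1.25
eef_pos: [0.3141, 0.3448, 0.3755]
tcp_rot: [0.49, 0.872, 0.0, 0.0]
contact_force: [0.0, 0.1, -0.1]
opening: 1.002
finger_force: 0.0
```

Request:
{"api": "apply_moves", "payload": {"series": [[0.17,-0.38,-0.24,0,0,-0.97],[0.17,-0.38,-0.24,0,0,-0.97],[0.17,-0.38,-0.24,0,0,-0.97],[0.17,-0.38,-0.24,0,0,-0.97],[0.17,-0.38,-0.24,0,0,-0.97],[0.17,-0.38,-0.24,0,0,-0.97],[0.17,-0.38,-0.24,0,0,-0.97],[0.17,-0.38,-0.24,0,0,-0.97]]}}

```text
time: 2.25
eef_pos: [0.4492, 0.0431, 0.1832]
tcp_rot: [0.778, 0.628, -0.0, -0.0]
contact_force: [-0.1, -0.5, 0.3]
opening: 0.996
finger_force: 0.0
```

```bash
cat >> h.py <<'E'
def look(thing,z,save=None):
    K,T=cam('wrist');im=ctrl.read_camera('wrist')
    if save: cv2.imwrite(save,im[:,:,::-1])
    for d in ctrl.silhouettes(thing,'wrist'):
        p=np.argwhere(d['pixels'])[:,::-1].astype(np.float32)
        w=np.array([ray(q,K,T,z)[:2] for q in p],np.float32)
        c,sz,a=cv2.minAreaRect(w*1000)
        b=cv2.boxPoints((c,sz,a));e=b[1]-b[0];f=b[2]-b[1]
        u=e if np.hypot(*e)>np.hypot(*f) else f
        u=u/np.hypot(*u); u=u if u[1]>0 else -u
        print(thing,round(d['p'],2),'ctr',np.round(c,1),'size',np.round(sz,1),'dir',u.round(3),'perp angle',np.degrees(np.arctan2(-u[0],u[1])).round(1),'px',p.mean(0).round())
def st():
    s=ctrl.get_state();Rm=R.from_quat(s['tcp_rot']).as_matrix()
    print('t',s['time'],'pos',s['eef_pos'].round(4),'ydir',np.degrees(np.arctan2(Rm[1,1],Rm[0,1])).round(2),'z',Rm[:,2].round(3),'F',s['contact_force'].round(2),'M',s['wrist_torque'].round(3),'Mtool',(Rm.T@s['wrist_torque']).round(3),'op',round(s['opening'],3),'ff',s['finger_force'],'q',s['qpos'].round(2))
E
python3 - <<'E'
from h import *
st();look('valve_a',.04,'pics/w1.png');look('clip_holder',.03)
E
```

```text
t 2.25 pos [0.4492 0.0431 0.1832] ydir -12.16 z [-0.001  0.001 -1.   ] F [-0.09 -0.51  0.33] M [ 0.039 -0.039 -0.016] Mtool [-0.03   0.047  0.016] op 0.996 ff 0.0 q [-0.13 -0.15  2.17  0.    1.13  0.08]
valve_a 0.67 ctr [449.5  51. ] size [164.6  56.3] dir [0.211 0.978] perp angle -12.2 px [258. 176.]
valve_a 0.61 ctr [ 607.9 -262.3] size [44.7 29.4] dir [0.21  0.978] perp angle -12.1 px [417. 375.]
clip_holder 0.6 ctr [616.8  83.8] size [138.2 126.1] dir [0.229 0.973] perp angle -13.2 px [401. 103.]
```

Request:
{"api": "apply_moves", "payload": {"series": [[-0.0025,-0.004,-0.08,0,0,0],[-0.0025,-0.004,-0.15,0,0,0],[-0.0025,-0.004,-0.18,0,0,0],[-0.0025,-0.004,-0.195,0,0,0],[-0.0025,-0.004,-0.195,0,0,0],[-0.0025,-0.004,-0.195,0,0,0]]}}

```text
time: 3.2
eef_pos: [0.4487, 0.0402, 0.0289]
tcp_rot: [0.777, 0.629, 0.001, 0.001]
contact_force: [-0.8, -1.6, -0.1]
opening: 1.001
finger_force: 0.0
```

Request:
{"api": "apply_moves", "payload": {"series": [[0,0,0,0,0,0],[0,0,0,0,0,0],[0,0,0,0,0,0],[0,0,0,0,0,0],[0,0,0,0,0,0],[0,0,0,0,0,0]], "jaw": 0, "squeeze": 70}}

```text
time: 3.95
eef_pos: [0.4479, 0.04, 0.0283]
tcp_rot: [0.778, 0.629, 0.0, 0.0]
contact_force: [-1.7, 0.3, 5.8]
opening: 0.521
finger_force: 71.8
```

View pics/w1.png

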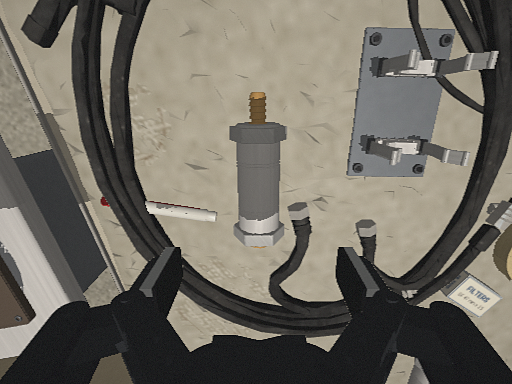

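Request:
{"api": "apply_moves", "payload": {"series": [[0,0,0.06,0,0,0],[0,0,0.12,0,0,0],[0,0,0.18,0,0,0],[0,0,0.19,0.2,-0.043,0],[0,0,0.19,0.4,-0.086,0],[0,0,0.19,0.6,-0.129,0],[0,0,0.19,0.68,-0.146,0],[0,0,0.19,0.68,-0.146,0],[0,0,0.19,0.68,-0.146,0],[0,0,0.19,0.68,-0.146,0],[0,0,0.19,0.46,-0.1,0],[0,0,0.19,0.23,-0.05,0],[0,0,0.19,0,0,0],[0,0,0.19,0,0,0],[0,0,0.19,0,0,0],[0,0,0.19,0,0,0]]}}

```text
time: 5.95
eef_pos: [0.4469, 0.0396, 0.1789]
tcp_rot: [0.778, 0.628, 0.0, -0.001]
contact_force: [-0.4, 0.1, -3.5]
opening: 0.519
finger_force: 74.1
```

```bash
python3 -c "
from h import *
st()"
```

```text
t 5.95 pos [0.4469 0.0396 0.1789] ydir -12.17 z [-0.001  0.002 -1.   ] F [-0.39  0.09 -3.46] M [ 0.105 -0.04   0.016] Mtool [-0.017  0.111 -0.016] op 0.519 ff 74.10063617862761 q [-0.14 -0.16  2.18  0.    1.12  0.07]
```

Request:
{"api": "apply_moves", "payload": {"series": [[0,0,0,-0.2,0.043,0],[0,0,0,-0.4,0.086,0],[0,0,0,-0.6,0.129,0],[0,0,0,-0.68,0.146,0],[0,0,0,-0.68,0.146,0],[0,0,0,-0.68,0.146,0],[0,0,0,-0.68,0.146,0]]}}

```text
time: 6.82
eef_pos: [0.4474, 0.0395, 0.1796]
tcp_rot: [0.749, 0.605, -0.209, 0.169]
contact_force: [0.5, -0.6, -3.8]
opening: 0.522
finger_force: 74.2
```

```bash
python3 -c "
from h import *
st()"
```

```text
t 6.825 pos [0.4474 0.0395 0.1796] ydir -12.18 z [-0.109 -0.507 -0.855] F [ 0.54 -0.62 -3.77] M [ 0.629 -0.145 -0.038] Mtool [0.012 0.646 0.038] op 0.522 ff 74.17261297814548 q [ 0.12  0.01  2.09 -0.54  1.28  0.55]
```

Request:
{"api": "apply_moves", "payload": {"series": [[0,0,0,0.23,-0.05,0],[0,0,0,0.46,-0.1,0],[0,0,0,0.68,-0.146,0],[0,0,0,0.68,-0.146,0],[0,0,0,0.68,-0.146,0],[0,0,0,0.68,-0.146,0]]}}

```text
time: 7.58
eef_pos: [0.4471, 0.0407, 0.1791]
tcp_rot: [0.777, 0.629, -0.001, 0.0]
contact_force: [0.3, -0.4, -4.1]
opening: 0.52
finger_force: 74.1
```

```bash
python3 -c "
from h import *
st()
T=np.eye(4);a=np.radians(-12.16);y=np.array([np.cos(a),np.sin(a),0]);z=np.array([0,0,-1.]);T[:3,:3]=np.c_[np.cross(y,z),y,z];T[:3,3]=[.4492,.0431,.1832]
K,_=cam('wrist');T=T@np.array(ctrl.get_calibration('wrist')['hand_eye'])
for q in ((363,27),(453,30),(427,177),(347,173)): print(ray(q,K,T,.008).round(4))"
```

```text
t 7.575 pos [0.4471 0.0407 0.1791] ydir -12.0 z [-0.001 -0.001 -1.   ] F [ 0.34 -0.41 -4.15] M [-0.057  0.002  0.015] Mtool [-0.01  -0.056 -0.015] op 0.52 ff 74.10139063373208 q [-0.14 -0.15  2.18 -0.    1.12  0.07]
[0.5792 0.168  0.008 ]
[0.6642 0.1471 0.008 ]
[0.638  0.0016 0.008 ]
[0.5487 0.0257 0.008 ]
```

```bash
cat >> h.py <<'E'
def mom(n=10):
    a=[]
    for i in range(n):
        s=ctrl.get_state();Rm=R.from_quat(s['tcp_rot']).as_matrix();a.append(np.r_[Rm.T@s['wrist_torque'],s['contact_force']]);ctrl.read_camera('top')
    a=np.array(a);print('mean',a.mean(0).round(3),'sd',a.std(0).round(3))
E
python3 -c "
from h import *
mom();st()"
```

```text
mean [ 2.00e-03 -2.60e-02 -3.00e-03  1.23e-01  1.87e-01 -4.34e+00] sd [0.025 0.078 0.026 0.448 0.321 0.612]
t 8.075 pos [0.4473 0.0402 0.1793] ydir -12.07 z [-0. -0. -1.] F [-0.76 -0.07 -4.5 ] M [-0.057 -0.013  0.071] Mtool [-0.024 -0.053 -0.071] op 0.516 ff 74.10136230289936 q [-0.14 -0.16  2.18 -0.    1.12  0.07]
```

Request:
{"api": "apply_moves", "payload": {"series": [[0,0,0,0.2,-0.043,0],[0,0,0,0.4,-0.086,0],[0,0,0,0.6,-0.129,0],[0,0,0,0.68,-0.146,0],[0,0,0,0.68,-0.146,0],[0,0,0,0.68,-0.146,0],[0,0,0,0.46,-0.1,0],[0,0,0,0.23,-0.05,0],[0,0,0,0,0,0],[0,0,0,0,0,0],[0,0,0,0,0,0],[0,0,0,0,0,0]]}}

```text
time: 9.57
eef_pos: [0.447, 0.0396, 0.179]
tcp_rot: [0.778, 0.628, 0.0, -0.001]
contact_force: [-0.6, -0.7, -4.4]
opening: 0.518
finger_force: 74.1
```

```bash
python3 -c "
from h import *
mom();st();look('valve_a',.18,'pics/w2.png')"
```

```text
mean [ 0.006 -0.027  0.017 -0.066  0.014 -4.183] sd [0.027 0.06  0.024 0.359 0.42  0.45 ]
t 10.075 pos [0.4473 0.04   0.1793] ydir -12.09 z [ 0.  0. -1.] F [ 0.73 -0.28 -3.68] M [0.107 0.003 0.007] Mtool [ 0.026  0.104 -0.007] op 0.515 ff 74.10163298249245 q [-0.14 -0.16  2.18  0.    1.12  0.07]
valve_a 0.83 ctr [451.5  61.4] size [144.5  57.9] dir [0.209 0.978] perp angle -12.1 px [258. 217.]
```

Request:
{"api": "apply_moves", "payload": {"series": [[0,0,-0.07,0,0,0],[0,0,-0.14,0,0,0],[0,0,-0.18,0,0,0],[0,0,-0.19,0,0,0],[0,0,-0.19,0,0,0],[0,0,-0.19,0,0,0]]}}

```text
time: 10.92
eef_pos: [0.4484, 0.04, 0.0284]
tcp_rot: [0.778, 0.629, 0.001, 0.001]
contact_force: [-0.1, -0.0, 1.0]
opening: 0.524
finger_force: 74.5
```

Request:
{"api": "apply_moves", "payload": {"series": [[0,0,0,0,0,0],[0,0,0,0,0,0],[0,0,0,0,0,0],[0,0,0,0,0,0],[0,0,0.07,0,0,0],[0,0,0.14,0,0,0],[0,0,0.19,0,0,0]], "jaw": 1}}

```text
time: 11.8
eef_pos: [0.4479, 0.04, 0.182]
tcp_rot: [0.778, 0.629, 0.001, 0.001]
contact_force: [-0.4, -0.2, -0.5]
opening: 1.001
finger_force: 0.0
```

```bash
python3 -c "
from h import *
st()"
```

```text
t 11.8 pos [0.4479 0.04   0.182 ] ydir -12.08 z [ 0.003 -0.    -1.   ] F [-0.43 -0.18 -0.48] M [-0.002 -0.098  0.058] Mtool [-0.097  0.018 -0.058] op 1.001 ff 0.0 q [-0.14 -0.16  2.18  0.    1.12  0.07]
```

Request:
{"api": "apply_moves", "payload": {"series": [[0,-0.07,0,0,0,0.09],[0,-0.145,0,0,0,0.19],[0,-0.22,0,0,0,0.28],[0,-0.295,0,0,0,0.37],[0.0025,-0.37,0,0,0,0.47],[0.0025,-0.44,0,0,0,0.56],[0.0025,-0.466,0,0,0,0.56],[0.0025,-0.466,0,0,0,0.56]]}}

```text
time: 12.8
eef_pos: [0.449, -0.3332, 0.179]
tcp_rot: [0.623, 0.783, 0.0, -0.0]
contact_force: [0.1, 0.5, -0.9]
opening: 0.997
finger_force: 0.0
```

```bash
python3 -c "
from h import *
st();look('valve_a',.04)"
```

```text
t 12.8 pos [ 0.449  -0.3332  0.179 ] ydir 12.98 z [-0.     0.001 -1.   ] F [ 0.08  0.52 -0.91] M [ 0.009  0.023 -0.003] Mtool [0.02  0.014 0.003] op 0.997 ff 0.0 q [-0.82  0.1   1.93  0.    1.11 -1.05]
valve_a 0.93 ctr [ 616.4 -307.6] size [162.4  65.2] dir [0.271 0.963] perp angle -15.7 px [421. 197.]
valve_a 0.68 ctr [ 445.9 -322.7] size [ 56.  163.6] dir [-0.257  0.966] perp angle 14.9 px [258. 174.]
```

Request:
{"api": "apply_moves", "payload": {"series": [[0,0,-0.08,0,0,0.03],[0,0,-0.15,0,0,0.03],[0,0,-0.18,0,0,0.03],[0,0,-0.19,0,0,0.03],[0,0,-0.19,0,0,0.03]]}}

```text
time: 13.52
eef_pos: [0.4498, -0.3319, 0.0278]
tcp_rot: [0.612, 0.791, 0.0, 0.0]
contact_force: [0.0, 0.4, 0.9]
opening: 0.996
finger_force: 0.0
```

Request:
{"api": "apply_moves", "payload": {"series": [[0,0,0,0,0,0],[0,0,0,0,0,0],[0,0,0,0,0,0],[0,0,0,0,0,0],[0,0,0,0,0,0]], "jaw": 0, "squeeze": 70}}

```text
time: 14.15
eef_pos: [0.45, -0.3336, 0.0291]
tcp_rot: [0.612, 0.791, -0.0, 0.001]
contact_force: [-1.3, 1.4, 6.0]
opening: 0.522
finger_force: 72.8
```

Request:
{"api": "apply_moves", "payload": {"series": [[0,0,0.06,0,0,0],[0,0,0.12,0,0,0],[0,0,0.18,0,0,0],[0,0,0.19,0.2,0.05,0],[0,0,0.19,0.4,0.1,0],[0,0,0.19,0.6,0.15,0],[0,0,0.19,0.674,0.17,0],[0,0,0.19,0.674,0.17,0],[0,0,0.19,0.674,0.17,0],[0,0,0.19,0.46,0.115,0],[0,0,0.19,0.23,0.058,0],[0,0,0.19,0,0,0],[0,0,0.19,0,0,0],[0,0,0.19,0,0,0],[0,0,0.19,0,0,0]]}}

```text
time: 16.02
eef_pos: [0.4494, -0.3335, 0.1793]
tcp_rot: [0.613, 0.79, 0.0, -0.0]
contact_force: [-0.6, -0.2, -3.8]
opening: 0.523
finger_force: 73.9
```

```bash
python3 -c "
from h import *
mom(14);st()"
```

```text
mean [ 9.000e-03 -3.000e-03  8.000e-03  3.800e-02  2.150e-01 -4.159e+00] sd [0.023 0.068 0.024 0.56  0.575 0.524]
t 16.725 pos [ 0.4493 -0.3327  0.1793] ydir 14.47 z [ 0.  0. -1.] F [ 0.53 -0.25 -4.03] M [-0.046 -0.004  0.036] Mtool [ 0.007 -0.046 -0.036] op 0.523 ff 73.8560786191374 q [-0.82  0.1   1.93  0.    1.11 -1.07]
```

Request:
{"api": "apply_moves", "payload": {"series": [[0,0,0,-0.2,-0.05,0],[0,0,0,-0.4,-0.1,0],[0,0,0,-0.6,-0.15,0],[0,0,0,-0.674,-0.17,0],[0,0,0,-0.674,-0.17,0],[0,0,0,-0.674,-0.17,0],[0,0,0,-0.46,-0.115,0],[0,0,0,-0.23,-0.058,0],[0,0,0,0,0,0],[0,0,0,0,0,0],[0,0,0,0,0,0],[0,0,0,0,0,0]]}}

```text
time: 18.23
eef_pos: [0.449, -0.3317, 0.1789]
tcp_rot: [0.612, 0.791, -0.0, -0.0]
contact_force: [-0.6, 1.1, -4.4]
opening: 0.52
finger_force: 73.8
```

```bash
python3 -c "
from h import *
mom(14);st()"
```

```text
mean [-0.005 -0.021 -0.006 -0.007  0.185 -4.313] sd [0.024 0.057 0.027 0.504 0.672 0.651]
t 18.925 pos [ 0.4493 -0.3327  0.1793] ydir 14.47 z [-0. -0. -1.] F [-0.25  0.37 -4.24] M [0.05  0.053 0.002] Mtool [ 0.039  0.062 -0.002] op 0.518 ff 73.85430118069053 q [-0.82  0.1   1.93 -0.    1.11 -1.07]
```

Request:
{"api": "apply_moves", "payload": {"series": [[0,0,-0.07,0,0,0],[0,0,-0.14,0,0,0],[0,0,-0.18,0,0,0],[0,0,-0.19,0,0,0],[0,0,-0.19,0,0,0],[0,0,-0.19,0,0,0]]}}

```text
time: 19.68
eef_pos: [0.4496, -0.3331, 0.0288]
tcp_rot: [0.612, 0.791, -0.0, -0.0]
contact_force: [-3.1, 3.1, 5.6]
opening: 0.519
finger_force: 76.0
```

Request:
{"api": "apply_moves", "payload": {"series": [[0,0,0,0,0,0],[0,0,0,0,0,0],[0,0,0,0,0,0],[0,0,0,0,0,0],[0,0,0.07,0,0,0],[0,0,0.14,0,0,0],[0,0,0.19,0,0,0],[0.07,0.004,0.19,0,0,-0.2],[0.14,0.01,0.19,0,0,-0.4],[0.2,0.016,0.19,0,0,-0.6],[0.214,0.016,0.19,0,0,-0.627],[0.214,0.016,0.19,0,0,-0.627]], "jaw": 1}}

```text
time: 21.18
eef_pos: [0.6203, -0.3197, 0.1786]
tcp_rot: [0.786, 0.618, -0.0, -0.001]
contact_force: [-1.0, 0.0, 0.3]
opening: 1.004
finger_force: 0.0
```

```bash
python3 -c "
from h import *
st();look('valve_a',.04,'pics/w3.png')"
```

```text
t 21.175 pos [ 0.6203 -0.3197  0.1786] ydir -13.63 z [-0.001  0.    -1.   ] F [-0.99  0.01  0.28] M [ 0.01  -0.002  0.037] Mtool [-0.     0.01  -0.037] op 1.004 ff 0.0 q [-0.62  0.4   1.57 -0.    1.18 -0.38]
valve_a 0.78 ctr [ 453.9 -319. ] size [ 65.8 159.5] dir [-0.244  0.97 ] perp angle 14.1 px [106. 217.]
valve_a 0.78 ctr [ 624. -309.] size [164.1  55.9] dir [0.267 0.964] perp angle -15.5 px [260. 174.]
```

Request:
{"api": "apply_moves", "payload": {"series": [[0,0,-0.08,0,0,-0.03],[0,0,-0.15,0,0,-0.03],[0,0,-0.18,0,0,-0.03],[0,0,-0.19,0,0,-0.03],[0,0,-0.19,0,0,-0.03]]}}

```text
time: 21.9
eef_pos: [0.6213, -0.3209, 0.0292]
tcp_rot: [0.794, 0.608, 0.0, 0.001]
contact_force: [-0.5, 1.1, 0.7]
opening: 1.0
finger_force: 0.0
```

Request:
{"api": "apply_moves", "payload": {"series": [[0,0,0,0,0,0],[0,0,0,0,0,0],[0,0,0,0,0,0],[0,0,0,0,0,0],[0,0,0,0,0,0]], "jaw": 0, "squeeze": 70}}

```text
time: 22.52
eef_pos: [0.6215, -0.3206, 0.0296]
tcp_rot: [0.794, 0.608, 0.0, 0.001]
contact_force: [-1.3, 0.6, 4.6]
opening: 0.517
finger_force: 72.8
```

Request:
{"api": "apply_moves", "payload": {"series": [[0,0,0.06,0,0,0],[0,0,0.12,0,0,0],[0,0,0.18,0,0,0],[0,0,0.19,0.2,-0.054,0],[0,0,0.19,0.4,-0.107,0],[0,0,0.19,0.6,-0.16,0],[0,0,0.19,0.671,-0.18,0],[0,0,0.19,0.671,-0.18,0],[0,0,0.19,0.671,-0.18,0],[0,0,0.19,0.46,-0.123,0],[0,0,0.19,0.23,-0.062,0],[0,0,0.19,0,0,0],[0,0,0.19,0,0,0],[0,0,0.19,0,0,0],[0,0,0.19,0,0,0]]}}

```text
time: 24.4
eef_pos: [0.62, -0.3208, 0.1788]
tcp_rot: [0.794, 0.608, 0.0, -0.001]
contact_force: [-0.1, -0.3, -5.0]
opening: 0.519
finger_force: 73.9
```

```bash
python3 -c "
from h import *
mom(14);st()"
```

```text
mean [ 4.000e-03  1.600e-02 -3.000e-03 -2.770e-01 -9.400e-02 -4.652e+00] sd [0.031 0.029 0.03  0.573 0.446 0.388]
t 25.1 pos [ 0.6205 -0.3199  0.1793] ydir -15.09 z [ 0.  0. -1.] F [ 0.61 -0.65 -4.71] M [ 0.081  0.006 -0.006] Mtool [0.027 0.076 0.006] op 0.52 ff 73.90699362382293 q [-0.62  0.39  1.57  0.    1.18 -0.36]
```

Request:
{"api": "apply_moves", "payload": {"series": [[0,0,0,-0.2,0.054,0],[0,0,0,-0.4,0.107,0],[0,0,0,-0.6,0.16,0],[0,0,0,-0.671,0.18,0],[0,0,0,-0.671,0.18,0],[0,0,0,-0.671,0.18,0],[0,0,0,-0.46,0.123,0],[0,0,0,-0.23,0.062,0],[0,0,0,0,0,0],[0,0,0,0,0,0],[0,0,0,0,0,0],[0,0,0,0,0,0]]}}

```text
time: 26.6
eef_pos: [0.6206, -0.3188, 0.1789]
tcp_rot: [0.793, 0.609, -0.001, -0.0]
contact_force: [-0.1, -0.1, -4.5]
opening: 0.521
finger_force: 73.9
```

```bash
python3 -c "
from h import *
mom(14);st()"
```

```text
mean [-1.200e-02 -3.100e-02 -1.000e-03 -2.000e-03  1.600e-02 -4.684e+00] sd [0.03  0.024 0.034 0.531 0.33  0.411]
t 27.3 pos [ 0.6204 -0.32    0.1793] ydir -15.1 z [-0. -0. -1.] F [-0.86  0.76 -4.61] M [-0.011  0.011 -0.018] Mtool [ 0.007 -0.014  0.018] op 0.517 ff 73.90602660365403 q [-0.62  0.39  1.57 -0.    1.18 -0.36]
```

Request:
{"api": "apply_moves", "payload": {"series": [[0,0,0,0.2,-0.054,0],[0,0,0,0.4,-0.107,0],[0,0,0,0.6,-0.16,0],[0,0,0,0.671,-0.18,0],[0,0,0,0.671,-0.18,0],[0,0,0,0.671,-0.18,0],[0,0,0,0.46,-0.123,0],[0,0,0,0.23,-0.062,0],[0,0,0,0,0,0],[0,0,0,0,0,0],[0,0,0,0,0,0],[0,0,0,0,0,0]]}}

```text
time: 28.8
eef_pos: [0.62, -0.3208, 0.1789]
tcp_rot: [0.794, 0.608, 0.0, -0.001]
contact_force: [0.3, -1.3, -4.9]
opening: 0.519
finger_force: 73.9
```

```bash
python3 -c "
from h import *
mom(20);st();look('valve_a',.18,'pics/w4.png')"
```

```text
mean [ 1.50e-02  2.40e-02 -3.00e-03 -3.00e-03 -2.44e-01 -4.66e+00] sd [0.031 0.031 0.021 0.38  0.605 0.558]
t 29.8 pos [ 0.6205 -0.3199  0.1793] ydir -15.09 z [-0.  0. -1.] F [-0.74  0.28 -5.37] M [ 0.004  0.023 -0.029] Mtool [ 0.023 -0.002  0.029] op 0.522 ff 73.90105619095266 q [-0.62  0.39  1.57  0.    1.18 -0.36]
valve_a 0.8 ctr [ 626.  -298.4] size [145.3  57.3] dir [0.285 0.958] perp angle -16.6 px [259. 216.]
valve_a 0.61 ctr [ 554.6 -277. ] size [31.  76.5] dir [-0.24   0.971] perp angle 13.9 px [110. 224.]
```

View pics/w4.png

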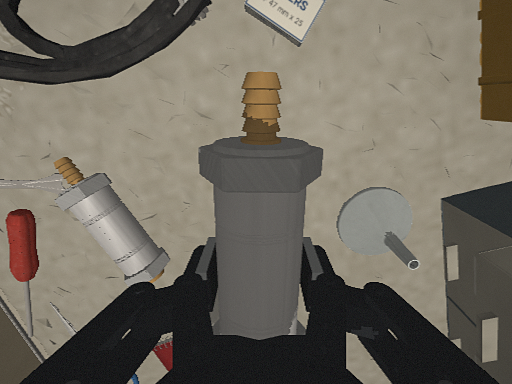

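Valve 1, the upper right one, shifts the moment by about 0.05 N m, reproducibly and with the right sign. The other two show nothing, so valve 1 is the good one. The picture shows it squarely gripped, with its tail at (262,72). I carry it towards the holder and look at the holder from in front.

Request:
{"api": "apply_moves", "payload": {"series": [[-0.008,0.05,0.05,0,0,0.04],[-0.02,0.12,0.09,0,0,0.09],[-0.03,0.19,0.09,0,0,0.09],[-0.04,0.26,0.09,0,0,0.09],[-0.05,0.31,0.09,0,0,0.09],[-0.05,0.33,0.09,0,0,0.09],[-0.05,0.33,0.09,0,0,0.09],[-0.05,0.33,0.09,0,0,0.09]]}}

```text
time: 30.9
eef_pos: [0.5809, -0.0572, 0.2515]
tcp_rot: [0.772, 0.635, -0.0, 0.001]
contact_force: [0.2, 0.2, -4.5]
opening: 0.52
finger_force: 73.9
```

```bash
python3 - <<'E'
from h import *
c=ctrl.get_calibration('wrist');H=np.array(c['hand_eye']);K=(c['fx'],c['fy'],c['cx'],c['cy'])
# tool frame: ray to tool z = +0.003-0.005
for q,z in (((262,72),-.002),((200,148),.003),((323,148),.003),((215,188),.003),((307,188),.003)):
    d=H[:3,:3]@np.array([(q[0]-K[2])/K[0],-(q[1]-K[3])/K[1],-1]);print(q,(H[:3,3]+d*(z-H[2,3])/d[2]).round(4))
st();look('clip_holder',.03,'pics/w5.png')
im=cv2.imread('pics/w5.png');cv2.imwrite('pics/w5c.png',cv2.resize(im[:230,100:420],None,fx=2.5,fy=2.5))
E
```

```text
(262, 72) [ 0.0947  0.0015 -0.002 ]
(200, 148) [ 0.0625 -0.0274  0.003 ]
(323, 148) [0.0625 0.0303 0.003 ]
(215, 188) [ 0.0427 -0.0214  0.003 ]
(307, 188) [0.0427 0.0239 0.003 ]
t 30.9 pos [ 0.5809 -0.0572  0.2515] ydir -11.1 z [ 0.    -0.001 -1.   ] F [ 0.2   0.17 -4.53] M [ 0.007  0.006 -0.061] Mtool [0.007 0.005 0.06 ] op 0.52 ff 73.91871557570994 q [-0.27  0.09  1.81 -0.    1.25 -0.08]
clip_holder 0.78 ctr [604.   68.7] size [115.4  85.1] dir [0.211 0.977] perp angle -12.2 px [256.  46.]
```

View pics/w5c.png

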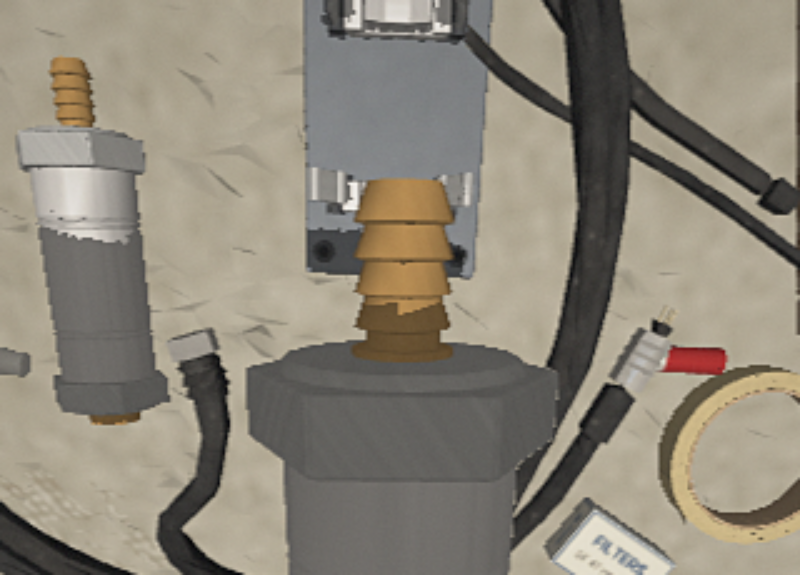

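The crop shows the near end of the plate at crop (306,272) to (474,277), with its long edges running up to (304,0) and (491,0). The valve itself is centred in the grip. I work out the holder's position in the tool frame relative to the valve.

```bash
python3 - <<'E'
from h import *
c=ctrl.get_calibration('wrist');H=np.array(c['hand_eye']);K=(c['fx'],c['fy'],c['cx'],c['cy'])
s=ctrl.get_state();Rm=R.from_quat(s['tcp_rot']).as_matrix();p=s['eef_pos'];print(p,s['time'])
# plate edge refinement from saved picture
im=cv2.imread('pics/w5.png');g=cv2.GaussianBlur(im,(3,3),0).astype(int)
def edge(row,c0):  # strongest horizontal gradient near c0
    w=np.abs(g[row,c0-6:c0+7]-g[row,c0-8:c0+5]).sum(1);return c0-6+int(w.argmax())-1
def t(q,z):
    d=H[:3,:3]@np.array([(q[0]-K[2])/K[0],-(q[1]-K[3])/K[1],-1]);return H[:3,3]+d*(z-H[2,3])/d[2]
zz=p[2]-.008
L=np.array([t((edge(r,222),r),zz)[:2] for r in range(22,64,3)])
Rr=np.array([t((edge(r,int(296.4-r*.062)),r),zz)[:2] for r in range(22,64,3)])
l=np.polyfit(L[:,0],L[:,1],1);r=np.polyfit(Rr[:,0],Rr[:,1],1)
print('slopes deg',np.degrees(np.arctan([l[0],r[0]])),'width',(np.polyval(r,.14)-np.polyval(l,.14)))
N=np.array([t(q,zz)[:2] for q in ((222.4,108.8),(289.6,110.8))]);print('near corners',N.round(4))
for q in ((222.4,108.8),(289.6,110.8)):print(np.polyval(l,N[0,0]),np.polyval(r,N[1,0]));break
for a in (np.arctan((l[0]+r[0])/2),np.arctan2(-(N[1]-N[0])[0],(N[1]-N[0])[1])):
    C=N.mean(0)+.075*np.array([np.cos(a),np.sin(a)])
    print('a',np.degrees(a),'C tool',C.round(4),'world',(p+Rm@np.r_[C,0]).round(4),'corrected',(p+Rm@np.r_[C-[.0006,.0014],0]).round(4))
E
```

```text
[ 0.58075218 -0.05732873  0.25130634] 31.0
slopes deg [1.14154778 4.65943623] width 0.08788241478563712
near corners [[ 0.0716 -0.047 ]
 [ 0.0692  0.0403]]
-0.046704682820828014 0.03676652900223255
a 2.903229637084213 C tool [0.1453 0.0005] world [0.6093 0.0852 0.2512] corrected [0.6078 0.0848 0.2512]
a 1.626189116304422 C tool [ 0.1454 -0.0012] world [0.6076 0.0855 0.2512] corrected [0.6062 0.0852 0.2512]
```

Request:
{"api": "apply_moves", "payload": {"series": [[0.014,0.075,0,0,0,-0.027],[0.0275,0.15,0,0,0,-0.027],[0.0325,0.178,-0.03,0,0,-0.027],[0.0325,0.178,-0.1,0,0,-0.027],[0.0325,0.178,-0.15,0,0,-0.027],[0.0325,0.178,-0.165,0,0,-0.027],[0.0325,0.178,-0.165,0,0,-0.027],[0.0325,0.178,-0.165,0,0,-0.027]]}}

```text
time: 32.0
eef_pos: [0.6085, 0.086, 0.1221]
tcp_rot: [0.779, 0.627, 0.002, 0.002]
contact_force: [-0.1, -0.1, -4.9]
opening: 0.523
finger_force: 73.9
```

```bash
python3 - <<'E'
from h import *
st()
a=ctrl.read_camera('wrist')[:,:,::-1];b=ctrl.read_camera('scene')[:,:,::-1];st()
cv2.imwrite('pics/w6.png',a)
cv2.imwrite('pics/m6.png',np.vstack([cv2.resize(a[60:230,160:360],(700,595))[:300*2:1],])[:595])
cv2.imwrite('pics/s6.png',cv2.resize(b[100:220,180:330],(750,600)))
E
```

```text
t 32.0 pos [0.6085 0.086  0.1221] ydir -12.3 z [ 0.005 -0.    -1.   ] F [-0.09 -0.11 -4.94] M [-0.037 -0.008  0.049] Mtool [-0.015 -0.034 -0.049] op 0.523 ff 73.91752042807639 q [-0.02  0.29  1.83 -0.    1.02  0.19]
t 32.1 pos [0.6082 0.0863 0.122 ] ydir -12.28 z [ 0.005 -0.    -1.   ] F [ 0.65 -0.36 -5.17] M [-0.066 -0.008 -0.003] Mtool [-0.022 -0.063  0.002] op 0.523 ff 73.91777495853603 q [-0.02  0.29  1.83 -0.    1.02  0.19]
```

View pics/w6.png

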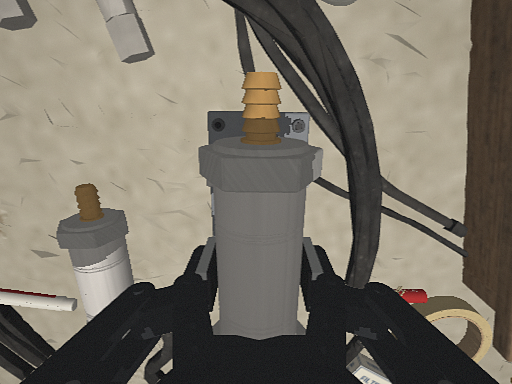

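View pics/s6.png

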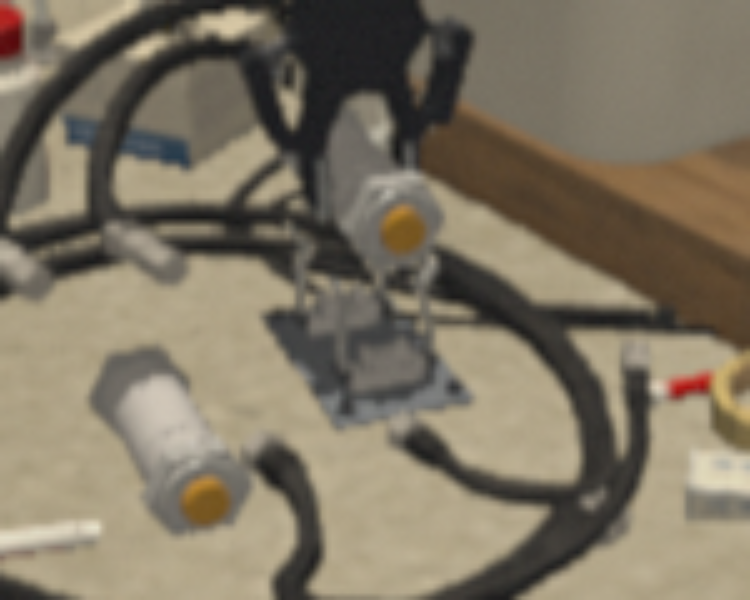

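The wrist view shows the far end of the plate at (208,111) to (310,112), nearly square to the tool and centred at about 259. The scene view shows the valve over the open clips. I check the offset.

```bash
python3 - <<'E'
from h import *
c=ctrl.get_calibration('wrist');H=np.array(c['hand_eye']);K=(c['fx'],c['fy'],c['cx'],c['cy'])
def t(q,z):
    d=H[:3,:3]@np.array([(q[0]-K[2])/K[0],-(q[1]-K[3])/K[1],-1]);return H[:3,3]+d*(z-H[2,3])/d[2]
for q in ((208.,111.),(309.5,112.),(217.5,125),(297.5,126)): print(t(q,.114).round(4))
E
```

```text
[ 0.0744 -0.0426  0.114 ]
[0.0736 0.043  0.114 ]
[ 0.0629 -0.0352  0.114 ]
[0.0621 0.0334 0.114 ]
```

Request:
{"api": "apply_moves", "payload": {"series": [[-0.001,-0.001,-0.015,0,0,0],[-0.001,-0.001,-0.03,0,0,0],[-0.001,-0.001,-0.036,0,0,0],[-0.001,-0.001,-0.036,0,0,0]]}}

```text
time: 32.6
eef_pos: [0.6053, 0.0857, 0.0897]
tcp_rot: [0.779, 0.628, -0.001, -0.0]
contact_force: [0.0, 0.1, -4.4]
opening: 0.518
finger_force: 73.9
```

```bash
python3 -c "
from h import *
st()"
```

```text
t 32.6 pos [0.6053 0.0857 0.0897] ydir -12.26 z [-0.001  0.    -1.   ] F [ 0.02  0.09 -4.35] M [-0.03  -0.049 -0.004] Mtool [-0.054 -0.018  0.004] op 0.518 ff 73.94750811159611 q [-0.03  0.33  1.84 -0.    0.97  0.19]
```

Request:
{"api": "apply_moves", "payload": {"series": [[0.001,0,-0.004,0,0,0],[0.0015,0,-0.008,0,0,0],[0.0015,0,-0.012,0,0,0],[0.0015,0,-0.016,0,0,0],[0.0015,0,-0.02,0,0,0],[0.0015,0,-0.02,0,0,0]]}}

```text
time: 33.35
eef_pos: [0.6093, 0.086, 0.0788]
tcp_rot: [0.779, 0.628, 0.002, 0.002]
contact_force: [-3.0, 1.0, 8.9]
opening: 0.519
finger_force: 75.5
```

```bash
python3 -c "
from h import *
st()"
```

```text
t 33.35 pos [0.6093 0.086  0.0788] ydir -12.26 z [ 0.005  0.    -1.   ] F [-3.    0.98  8.91] M [0.164 0.512 0.029] Mtool [ 0.535  0.051 -0.028] op 0.519 ff 75.49188301898539 q [-0.02  0.35  1.84  0.    0.95  0.19]
```

Request:
{"api": "apply_moves", "payload": {"series": [[-0.0015,0,-0.003,0,0,0],[-0.0015,0,-0.006,0,0,0],[-0.0015,0,-0.009,0,0,0],[-0.0015,0,-0.009,0,0,0]]}}

```text
time: 33.85
eef_pos: [0.607, 0.0858, 0.0686]
tcp_rot: [0.779, 0.628, 0.001, 0.001]
contact_force: [1.2, 0.6, 0.8]
opening: 0.519
finger_force: 74.6
```

```bash
python3 -c "
from h import *
st()"
```

```text
t 33.85 pos [0.607  0.0858 0.0686] ydir -12.26 z [ 0.004  0.    -1.   ] F [1.21 0.57 0.82] M [ 0.036 -0.158  0.016] Mtool [-0.147  0.069 -0.016] op 0.519 ff 74.56017337739468 q [-0.03  0.36  1.85  0.    0.93  0.19]
```

Request:
{"api": "apply_moves", "payload": {"series": [[0,0,-0.004,0,0,0],[0,0,-0.008,0,0,0],[0,0,-0.011,0,0,0],[0,0,-0.011,0,0,0]]}}

```text
time: 34.35
eef_pos: [0.6064, 0.0851, 0.057]
tcp_rot: [0.779, 0.627, 0.001, 0.001]
contact_force: [6.4, -2.7, -7.0]
opening: 0.515
finger_force: 73.6
```

```bash
python3 -c "
from h import *
st()"
```

```text
t 34.35 pos [0.6064 0.0851 0.057 ] ydir -12.27 z [ 0.003 -0.001 -1.   ] F [ 6.43 -2.69 -7.04] M [-0.181 -0.998 -0.009] Mtool [-1.014  0.035  0.009] op 0.515 ff 73.59042760916054 q [-0.03  0.37  1.85 -0.    0.91  0.19]
```

Request:
{"api": "apply_moves", "payload": {"series": [[0.0015,0,-0.002,0,0,0],[0.002,-0.0005,-0.003,0,0,0],[0.002,-0.0005,-0.003,0,0,0]]}}

```text
time: 34.72
eef_pos: [0.6067, 0.0852, 0.0556]
tcp_rot: [0.779, 0.628, -0.001, -0.0]
contact_force: [0.9, 0.2, -2.7]
opening: 0.522
finger_force: 74.2
```

```bash
python3 -c "
from h import *
st()"
```

```text
t 34.725 pos [0.6067 0.0852 0.0556] ydir -12.26 z [-0.001 -0.    -1.   ] F [ 0.88  0.21 -2.75] M [-0.132 -0.146 -0.046] Mtool [-0.171 -0.098  0.046] op 0.522 ff 74.19397478923202 q [-0.03  0.38  1.85 -0.    0.92  0.19]
```

Request:
{"api": "apply_moves", "payload": {"series": [[0,0,-0.001,0,0,0],[0,0,-0.002,0,0,0],[0,0,-0.002,0,0,0]]}}

```text
time: 35.1
eef_pos: [0.6068, 0.0853, 0.0555]
tcp_rot: [0.778, 0.628, -0.001, -0.001]
contact_force: [-3.3, -0.8, 5.1]
opening: 0.521
finger_force: 75.1
```

```bash
python3 -c "
from h import *
st()"
```

```text
t 35.1 pos [0.6068 0.0853 0.0555] ydir -12.24 z [-0.002 -0.    -1.   ] F [-3.32 -0.76  5.06] M [-0.204  0.695 -0.102] Mtool [ 0.636 -0.346  0.102] op 0.521 ff 75.12904867529869 q [-0.03  0.38  1.85 -0.    0.92  0.19]
```

Request:
{"api": "apply_moves", "payload": {"series": [[0,0,0.001,0,0,0],[0,0,0.001,0,0,0],[0,0,0.001,0,0,0],[0,0,0.001,0,0,0],[0,0,0.001,0,0,0]], "jaw": 0.9}}

```text
time: 35.72
eef_pos: [0.6073, 0.0853, 0.0553]
tcp_rot: [0.779, 0.628, -0.0, -0.0]
contact_force: [0.4, -0.8, 0.0]
opening: 0.901
finger_force: 0.0
```

Request:
{"api": "apply_moves", "payload": {"series": [[0,0,0.03,0,0,0],[0,0,0.08,0,0,0],[0,0,0.15,0,0,0],[0,-0.07,0.18,0,0,0],[0,-0.14,0.18,0,0,0],[0,-0.2,0.18,0,0,0],[0,-0.2,0.18,0,0,0]]}}

```text
time: 36.6
eef_pos: [0.6072, -0.0778, 0.1995]
tcp_rot: [0.78, 0.626, -0.0, 0.0]
contact_force: [-0.6, -0.5, -0.1]
opening: 0.899
finger_force: 0.0
```

```bash
python3 - <<'E'
from h import *
st()
K,T=cam('wrist');a=ctrl.read_camera('wrist')[:,:,::-1];b=ctrl.read_camera('scene')[:,:,::-1]
x=cv2.resize(a[0:200,130:380],(750,600));y=cv2.resize(b[100:220,180:330],(750,600))
cv2.imwrite('pics/end.png',np.hstack([cv2.resize(x,(400,320)),cv2.resize(y,(400,320))]))
look('valve_a',.07)
E
```

```text
t 36.6 pos [ 0.6072 -0.0778  0.1995] ydir -12.52 z [ 0.    -0.001 -1.   ] F [-0.57 -0.45 -0.15] M [0.042 0.019 0.022] Mtool [ 0.027  0.037 -0.022] op 0.899 ff 0.0 q [-0.29  0.2   1.78 -0.    1.16 -0.07]
valve_a 0.6 ctr [474.6  43. ] size [142.9  53.7] dir [0.201 0.98 ] perp angle -11.6 px [83. 92.]
valve_a 0.59 ctr [601.   50.9] size [73.4 55.9] dir [0.213 0.977] perp angle -12.3 px [219.  47.]
valve_a 0.45 ctr [ 486.7 -235.6] size [ 8.4 47. ] dir [-0.118  0.993] perp angle 6.8 px [189. 332.]
```

View pics/end.png

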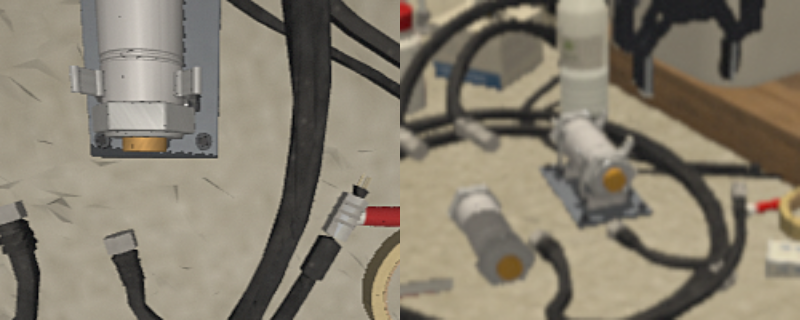

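The picture shows the barrel down in both clips, with the nut clear outside the near clip at crop (150,115). The inlet stub faces right, so the tail is on the left. The robot is clear, so I hand in.

```bash
python3 -c "
from h import *
print(ctrl.sign_off())"
```

```text
the job is handed in; nothing more can be done
None
```

I handed the job in at about 37 s: the good valve, the one lying farthest back on the right, is seated in both clips with its hose tail on the left, and the two jammed ones are back on the bench.

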